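# Set sprung tweezers to the gauge lines and hold

### The arm

A 7-joint arm with a two-finger parallel gripper is mounted at the origin on the work surface. World frame = base frame: x ahead of the robot, y to its left, z up, the work surface at z = 0. Lengths are in m, angles in rad, forces in N, time in s.
With the tool pointing down it reaches from about 0.4 to 0.85 m from the base axis. Payload 10.4 kg.
Tool frame: the origin (TCP) lies midway between the tips of the shut fingers; the grasp point (between the pads) lies 19 mm behind it; z points along the fingers, y is the line along which they close (so a half turn about z gives the same grasp; the last joint's range is limited). The gripper opens to 87 mm and grips with 3 to 60 N. Pads are 19 mm wide; open, the fingers measure 117 mm over their backs; the gripper's body (75 mm by 190 mm) begins 51 mm behind the grasp point.
Start: joints at [1.219, 0.332, -0.065, 1.46, 0.022, 1.35, -0.088], TCP at [0.202, -0.592, 0.223] pointing down, gripper open.
Joint ranges: [-2.6, 2.6], [-0.5, 2.12], [-1.47, 1.34], [0.16, 2.42], [-1.27, 4.41], [0.06, 2.06], [-2.6, 2.6]. Speed limits (rad/s): [2.22, 2.22, 2.79, 2.79, 3.14, 3.14, 3.14].

### API

Orientations are given as a unit quaternion [w, x, y, z].
In Python, from plant import arm gives the robot as it stands.
- The arm moves only by the tool servo_tool, never from a script. Its argument "increments" is a list of rows, each a list of 3 entries, a list of its own where there are three numbers: the shift along the tool's x, y, z in cm, then the turn about the tool's z in degrees, then the gripper's target within -1 to 1 (fully open at 1, half-way at 0, shut at -1). In form: [[[tx, ty, tz], roll, jaw], ...]. A call has 1 to 20 rows; each row is the pose to reach, as a shift and turn from the pose commanded when the call began, along the tool's axes at that moment; what a row does not reach only later rows make up. A row lasts 1/10 s, in which the tool goes at most 50 mm and 8.59 degrees, less where a joint would pass 70% of its speed; a pose out of reach is approached as far as the arm can. A call with a gripper value outside its range is refused whole. The fingers move at their own pace and stop on an object; the grip force is fixed at half the most. Time passes only in rows, so rows that repeat a pose let the fingers close. It gives the time, the measured TCP pose, the force, the opening and the grip force at its end, in the units of the state.
- arm.get_state(): the state, without advancing time (a new reading comes with each control period).
- arm.camera(name): name is "scene" or "top" or "wrist"; returns (picture, depth): 400x640x3 uint8, blue, green, red; 400x640 float32, m along the optical axis (not along the pixel's ray), 0 where there is no reading.
- arm.camera_params(name): a dict with "fx", "fy", "cx", "cy" (pixels), "R" (3x3) and "t" (3): a world point X has camera coordinates R X + t. Camera axes: x right, y down, z forward; pixel columns grow to the right and rows downward; lengths in m; the calibration is good to about 2 mm. A picture is of the moment at which its call begins: read the wrist's pose just before it. camera_params takes no time and is no camera call; for the wrist camera it gives the pose at the moment of the call.
- arm.hand_in(): hands the job in; it is judged then, once.
The state is a dict: "time_s": time; "qpos": joint angles; "qvel": joint speeds; "joint_torque": joint torques, N m; "eef_pos": TCP position; "eef_rot": TCP orientation; "ft_force": force on the tool from outside, world axes, zero at the start; "moment": the same for the moment, N m; "grip_width": opening from 0.0 (shut) to 1.0 (fully open); "gripper_force": force on a finger pad.
Only numpy, scipy, OpenCV 4.12 (cv2) and the standard library are available. Lean on these libraries where they do the work, as an engineer would, in place of code of your own. Each camera call takes 0.05 s, during which the arm holds its last target. There are 200 camera calls.

### The job

Free the big sprung tweezers from their rack: with the T-handled key that stands in the keeper screw, turn the screw a quarter turn anticlockwise (seen from above) so that the tab swings off the tweezers, and leave the key standing in the screw. Then lift the tweezers out, bring them to the setting gauge and squeeze them until each tip hangs exactly over one of the gauge's two scribed lines, within a centimetre above them and without touching the gauge or shifting its cursor. Finish while holding the tweezers steady at that gap, and leave the other things on the bench alone.

Things in the scene. Friction and masses are not known exactly. Their poses are not given: they have to be found in the camera images.
- rack: Fixed aluminium rack: base plate 250 x 76 x 12 mm, x axis along the tweezers to their tips. Origin: on the table under the tweezers' finger pads. Black pedestal 40 mm high under the bow (x -118 to -80 mm, cheeks 10 mm higher); black bridge 40 mm high under the legs (x 36 to 44, 68 wide, lips 10 mm higher); free space between. Screw post 54 mm high at x -152 to -122. The robot must not push on the rack.
- keeper (a joint): Captive screw, vertical axis at x -134 mm of the rack, y 0, top of its 12 mm square head 72 mm above the table. Its steel tab (14 mm wide, 4 thick) reaches 33 mm from the axis, 2 mm above the bow, and must not be pushed by the robot. Radians: 0 = tab over the bow (start), grows anticlockwise from above, clear from 1.15, stop at 2.0. Rubs with 0.08 Nm and stays put.
- key: Loose dark steel box key, 50.5 mm tall, about 90 g, standing on the keeper's square head (socket 11.5 mm deep, about 0.1 rad of play). Origin: centre of its underside, 60.5 mm above the table. T-handle: bar 54 mm long (key's x axis, at first along the rack's x), 12 wide (y), 14 high, its centre 43.5 mm above the origin; round neck of 19 mm below it.
- tweezers: Bow of the loose steel tweezers (171 mm long, about 60 g), lying flat in the rack. Origin: on the underside between the leg pivots, at first 40 mm above the table. x to the tips, y to the left leg, z up. Bow 18 mm wide, 14 high, x -21 to 2. Two legs 12 mm high (z 0 to 12), pivoted at y 5 and -5, sprung open to a 40 mm tip gap. Both legs move; the middle of the pads is point pads.
- pads (a point): Middle between the two ridged finger pads: x 92 mm, z 6 mm of the tweezers. Pads 24 mm long, 12 high, on the legs' outsides; 38 mm over the outsides when open, 26 mm (and then parallel) at a 20 mm tip gap. Closing the pads by 1 mm closes the tips by 1.6 mm; they start to yield at 5 N a pad and take 0.5 N more per mm. The balance point lies about 28 mm behind, towards the bow.
- tip_l (a point): End of the left (+y) leg, on its underside: x 150 mm of the tweezers, z 0. The leg is 2.6 mm wide there and 7 mm high. The tweezers may be squeezed evenly or not: what counts is where each tip is.
- tip_r (a point): The same on the right (-y) leg.
- gauge: Fixed setting gauge: aluminium block 96 mm wide (y), x -18 to 38 mm, top plates 52.5 mm above the table, on a foot plate 8 mm high (x -18 to 62, 120 wide). Origin: on the table under the middle of the lines. The lines run along its x, which points away from the robot, give or take the yaw; no obstacle on its -x side. Cursor knob 14 mm wide, 10 high, 24 mm in x and 16 in y from mark_cursor.
- mark_fixed (a point): Middle of the fixed black line (26 mm long, 1.2 mm wide) on the gauge's top, at y -10 mm of the gauge; axes as the gauge's.
- mark_cursor (a point): Middle of the black line on the gauge's sliding cursor plate, 15 to 28 mm to the +y side of the fixed line; the cursor shifts only if pushed with over 4 N.
- stock: Bystander, loose: aluminium plate 70 x 50 x 12 mm.
- collet_nut: Bystander, loose: steel nut, 30 mm in diameter, 22 mm high.
- spanner: Bystander, loose: steel spanner 180 mm long.
- driver: Bystander, loose: screwdriver 200 mm long, black handle.
- chip_brush: Bystander, loose: brush 200 mm long with wooden handle.
- cup: Bystander, loose: grey plastic cup, 72 mm wide, 80 mm high.
Not all that is in view belongs to the job. Of the things like the key, leave any that is pink; of the rest the smaller one is meant.

How it is judged:
On the way, in this order (a step that is already met when the one before it is completed fails the run):
1. the keeper screw is turned until its tab is clear of the tweezers (value of joint keeper above 1.15 rad), for 0.2 s.
2. the tweezers are lifted out of the rack in the gripper (height (world z) of each of tweezers, tip_l above 0.055 m and contact force between the fingers and tweezers above 0.5 N and contact force between tweezers and rack below 0.05 N), for 0.2 s.
At the end, for the whole second after the job is handed in: Still gripping the tweezers, still (under 20 mm/s) and touching neither gauge nor rack, with each tip within 3 mm across and 14 mm along of the middle of its own line and 0 to 15 mm above it; keeper turned past 1.15 rad; key still standing upright (within 0.2 rad) on its screw (value of joint keeper above 1.15 rad and horizontal distance between key and rack between 0.123 and 0.145 m and angle between key's own z axis and vertical below 0.2 rad and height (world z) of key between 0.055 and 0.066 m and contact force between the fingers and tweezers above 0.5 N and contact force between tweezers and gauge below 0.05 N and contact force between tweezers and rack below 0.05 N and linear speed of tweezers below 0.02 m/s and ((x of tip_l in the frame of mark_cursor between -0.014 and 0.014 m and y of tip_l in the frame of mark_cursor between -0.003 and 0.003 m and z of tip_l in the frame of mark_cursor between 0 and 0.015 m and x of tip_r in the frame of mark_fixed between -0.014 and 0.014 m and y of tip_r in the frame of mark_fixed between -0.003 and 0.003 m and z of tip_r in the frame of mark_fixed between 0 and 0.015 m) or (x of tip_r in the frame of mark_cursor between -0.014 and 0.014 m and y of tip_r in the frame of mark_cursor between -0.003 and 0.003 m and z of tip_r in the frame of mark_cursor between 0 and 0.015 m and x of tip_l in the frame of mark_fixed between -0.014 and 0.014 m and y of tip_l in the frame of mark_fixed between -0.003 and 0.003 m and z of tip_l in the frame of mark_fixed between 0 and 0.015 m))); the arm keeps its last pose, push and grip.
It fails at once if the robot itself pushes the rack or its keeper tab (over 5 N) (contact force between any of the fingers, the arm and rack above 5 N).
It fails at once if the gauge's cursor is shifted by more than 2 mm (distance of mark_cursor from where it was at the start of the episode above 0.002 m).
It fails at once if a bystander is shifted by more than 20 mm (distance of any of stock, collet_nut, spanner, driver, chip_brush, cup from where it was at the start of the episode above 0.02 m).
It also fails if it takes over 64 s, if anything falls off the work surface, if the arm or the gripper's body presses on something with over 40 N, if the wrist force passes 120 N, or if a joint passes its speed limit or range.

## Working session

There is one attempt and no reset: what is moved stays moved. The work goes in short steps, Python scripts to look and compute and a tool call to move; the robot and the scene stay as the last step left them, time stands still between calls to the robot, and variables do not carry over. Pictures are saved under pics/ and viewed, at most 10 in all, crops included, and the job is handed in when it is done.

Besides the shell and the picture viewer there is one more tool, called after "Emit:" as name([rows], argument=value, ...), one row to a line, values as JSON. servo_tool: Moves the arm, as the interface text tells. Its arguments: {"type":"object","properties":{"increments":{"type":"array","items":{"type":"array"}}},"required":["increments"]}

```bash
ls; mkdir -p pics; cat > h.py <<'E'
import numpy as np, cv2
from plant import arm
def shot(n):
    p=arm.camera_params(n); im,d=arm.camera(n); np.savez('pics/%s_last.npz'%n,im=im,d=d,**{k:np.array(v) for k,v in p.items()}); return im,d,p
def load(n):
    z=np.load('pics/%s_last.npz'%n); return z['im'],z['d'],z
def ray(p,u,v):
    R=np.array(p['R']);t=np.array(p['t']); d=R.T@np.array([(u-p['cx'])/p['fx'],(v-p['cy'])/p['fy'],1.]); return -R.T@t,d
def plane(p,u,v,z):
    o,d=ray(p,u,v); return o+d*(z-o[2])/d[2]
def dep(p,d,u,v):
    o,r=ray(p,u,v); return o+r*d[int(round(v)),int(round(u))]
def proj(p,X):
    c=np.array(p['R'])@np.array(X)+np.array(p['t']); return np.array([p['fx']*c[0]/c[2]+p['cx'],p['fy']*c[1]/c[2]+p['cy']])
E
python3 - <<'E'
from h import *
for n in('scene','top'):
    im,d,p=shot(n); cv2.imwrite(f'pics/{n}1.png',im); print(n,p['fx'],np.round(-np.array(p['R']).T@np.array(p['t']),3))
s=arm.get_state(); print(s)
E
```

```text
pics
scene 376.8697217294858 [0.915 0.511 0.893]
top 415.25949622182515 [0.372 0.019 1.211]
{'time_s': 0.1, 'qpos': array([ 1.21939982,  0.33282561, -0.064727  ,  1.46086006,  0.02163238,
        1.34989591, -0.08850861]), 'qvel': array([-0.00058883, -0.00217351,  0.00046087, -0.00239557, -0.00079576,
        0.00078278,  0.00058084]), 'joint_torque': array([ 8.08223867e-04, -6.24541140e+01,  2.43334437e-02, -3.90720713e+01,
       -6.15210878e-02,  3.64662276e-02,  4.19805622e-05]), 'eef_pos': array([ 0.2017044 , -0.59119027,  0.2218217 ]), 'eef_rot': array([-6.29506042e-04,  9.86513265e-01,  1.63680057e-01, -1.45364785e-04]), 'ft_force': array([ 0.16120414, -0.05534204,  0.43134911]), 'moment': array([-0.03298724,  0.0011993 ,  0.03891283]), 'gripper_force': 0.0, 'grip_width': 0.9977259109357591}
```

View pics/scene1.png

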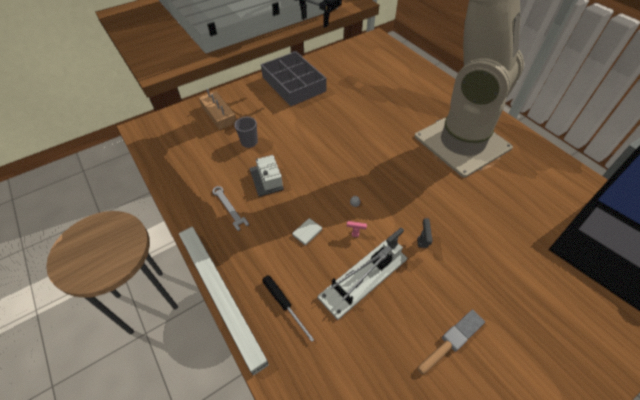

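View pics/top1.png

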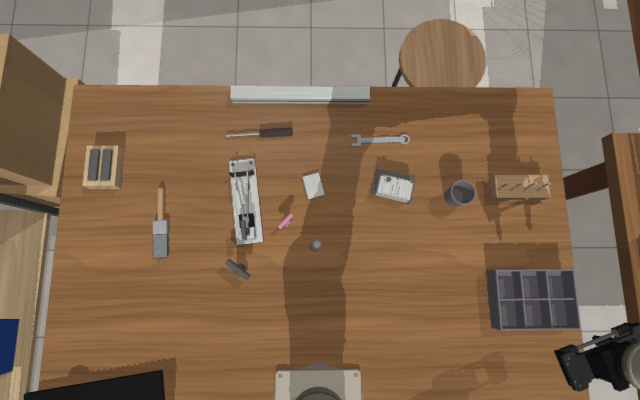

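The key-like things in the top view are the pink one at (286,221), which is barred, a larger dark one standing alone at (237,269), and a dark one on the rack post at about (244,227). By the description I choose the one on the rack. The gauge is at (395,187). Next is a close crop to check this.

```bash
python3 - <<'E'
from h import *
im,d,p=load('top'); s,_,_=load('scene')
a=cv2.resize(im[150:290,200:340],None,fx=4,fy=4,interpolation=cv2.INTER_CUBIC)[:, :400]
c=cv2.resize(s[210:330,310:440],(400,369),interpolation=cv2.INTER_CUBIC)
out=np.zeros((560,800,3),np.uint8); out[:560,:400]=a; out[:369,400:]=c
g=cv2.resize(im[165:210,365:425],None,fx=4,fy=4,interpolation=cv2.INTER_CUBIC); out[375:375+180,400:640]=g
cv2.imwrite('pics/crop1.png',out)
for n,u,v in(('key',244,229),('tall dark',237,269),('gauge',395,187),('rack tip end',242,163),('rack tail',249,241)): print(n,np.round(dep(p,d,u,v),3))
E
```

```text
key [0.489 0.194 0.111]
tall dark [0.386 0.216 0.073]
gauge [ 0.615 -0.224  0.05 ]
rack tip end [0.697 0.222 0.008]
rack tail [0.466 0.195 0.01 ]
```

View pics/crop1.png

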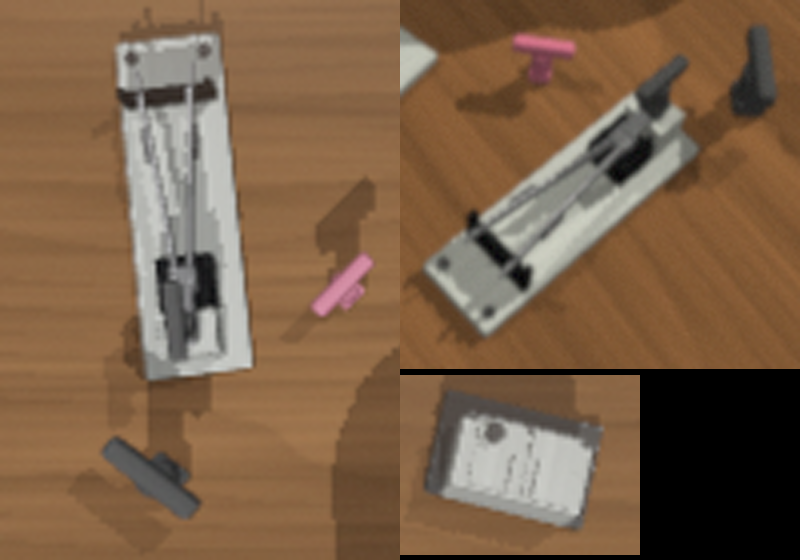

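The crop confirms it: the dark T-key stands on the rack's post at about crop (175,318), with its bar along the rack. The lone dark one at (150,478) is bigger. The gauge's two lines are visible near crop (512,465) and (530,460), with the knob at (495,432). I'll now estimate the poses.

```bash
cat >> h.py <<'E'
from scipy.spatial.transform import Rotation as Ro
def cur():
    s=arm.get_state(); q=s['eef_rot']; R=Ro.from_quat([q[1],q[2],q[3],q[0]]).as_matrix(); return s,np.array(s['eef_pos']),R,np.arctan2(R[1,0],R[0,0])
def inc(X,yaw):
    s,p,R,y=cur(); dy=(y-yaw+np.pi)%(2*np.pi)-np.pi
    print('inc cm',np.round(R.T@(np.array(X)-p)*100,2),'roll deg',round(np.degrees(dy),1),'tilt',np.round(R[:,2],3))
E
python3 - <<'E'
from h import *
im,d,p=load('top')
c=[plane(p,200+a/4,150+b/4,.012) for a,b in((117,43),(217,37),(252,366),(147,378))]
print(np.round(c,3), [np.linalg.norm(c[i]-c[i-1]) for i in range(4)])
m=(c[0]+c[1])/2; t=(c[2]+c[3])/2; y=np.arctan2(*(m-t)[1::-1]); print('rack yaw',y, 'centre',(m+t)/2)
# bar
ax=[plane(p,200+a/4,150+b/4,.111) for a,b in((174,282),(178,358))]; print('bar',np.round(ax,3),'mid',np.round((ax[0]+ax[1])/2,4))
K=(ax[0]+ax[1])/2
g=[plane(p,365+a/4,165+b/4,.0525) for a,b in((505-400,490-375),(530-400,433-375),(519-400,490-375),(542-400,433-375),(495-400,432-375))]; print('gauge',np.round(g,4))
s,P,R,yw=cur();print('tool yaw',yw,R)
pw=arm.camera_params('wrist'); print('wristcam pos in tool', R.T@(-np.array(pw['R']).T@pw['t']-P), 'axis in tool',(R.T@np.array(pw['R']).T).round(3))
inc([K[0],K[1],.20],y); inc([K[0],K[1],.20],y+np.pi)
E
```

```text
[[0.703 0.26  0.012]
 [0.708 0.186 0.012]
 [0.464 0.155 0.012]
 [0.456 0.229 0.012]] [np.float64(0.2492544444711007), np.float64(0.07392593314272428), np.float64(0.24587870164049444), np.float64(0.07496339556527225)]
rack yaw 0.1245157030565159 centre [0.5826622  0.20727996 0.012     ]
bar [[0.512 0.196 0.111]
 [0.462 0.192 0.111]] mid [0.4869 0.1941 0.111 ]
gauge [[ 0.5952 -0.2119  0.0525]
 [ 0.6369 -0.2316  0.0525]
 [ 0.5951 -0.222   0.0525]
 [ 0.6369 -0.2403  0.0525]
 [ 0.6376 -0.2063  0.0525]]
tool yaw 0.32883987108092716 [[ 9.46417635e-01  3.22944912e-01 -4.92883747e-04]
 [ 3.22945278e-01 -9.46416885e-01  1.19444549e-03]
 [-8.07334074e-05 -1.28961875e-03 -9.99999165e-01]]
wristcam pos in tool [ 0.07838414  0.00068519 -0.16153545] axis in tool [[-0.    -0.958 -0.288]
 [ 1.    -0.     0.   ]
 [-0.    -0.288  0.958]]
inc cm [ 52.35 -65.11   2.26] roll deg 11.7 tilt [-0.     0.001 -1.   ]
inc cm [ 52.35 -65.11   2.26] roll deg -168.3 tilt [-0.     0.001 -1.   ]
```

Emit:
servo_tool([
  [[10, -6, 0], 2, 1],
  [[20, -12, 0], 4, 1],
  [[30, -19, 0], 6, 1],
  [[42, -26, 0], 8, 1],
  [[42, -26, 0], 11, 1],
  [[42, -26, 0], 11.7, 1],
  [[42, -26, 0], 11.7, 1],
  [[42, -26, 0], 11.7, 1],
  [[42, -26, 0], 11.7, 1],
  [[42, -26, 0], 11.7, 1],
  [[52.3, -65.1, 2], 11.7, 1],
  [[52.3, -65.1, 2], 11.7, 1],
  [[52.3, -65.1, 2], 11.7, 1],
  [[52.3, -65.1, 2], 11.7, 1],
  [[52.3, -65.1, 2], 11.7, 1],
  [[52.3, -65.1, 2], 11.7, 1],
  [[52.3, -65.1, 2], 11.7, 1],
  [[52.3, -65.1, 2], 11.7, 1],
  [[52.3, -65.1, 2], 11.7, 1],
  [[52.3, -65.1, 2], 11.7, 1],
])

```text
time_s: 2.1
eef_pos: [0.4859, 0.195, 0.2022]
eef_rot: [-0.0, 0.998, 0.064, -0.0]
ft_force: [-0.6, -0.7, -0.0]
grip_width: 1.001
gripper_force: 0.0
```

```bash
python3 - <<'E'
from h import *
s,P,R,y=cur(); print(s['time_s'],P,y,s['qpos'].round(2))
im,d,p=shot('wrist'); cv2.imwrite('pics/w1.png',im)
E
```

```text
2.1 [0.48587966 0.19502336 0.2021509 ] 0.12800251883551456 [ 0.17  0.19 -0.71  1.73  0.13  1.28 -2.01]
```

View pics/w1.png

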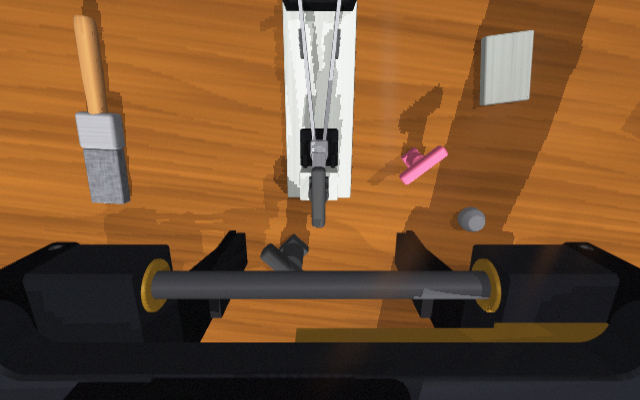

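The picture shows the rack at columns 285–355 and the key bar running upright from about (318,168) to (318,226). The pink key is at (425,165) and the lone dark key at (285,255). I'll get the bar and rack poses from the wrist depth points, with the top view as a check.

```bash
cat >> h.py <<'E'
def cloud(p,d):
    v,u=np.mgrid[0:d.shape[0],0:d.shape[1]]; R=np.array(p['R']);t=np.array(p['t'])
    C=np.stack([(u-p['cx'])/p['fx']*d,(v-p['cy'])/p['fy']*d,d],-1); return (C-t)@R
def rect(m,W):
    pts=(W[m][:,:2]*1000).astype(np.float32); return cv2.minAreaRect(pts),len(pts)
E
python3 - <<'E'
from h import *
for n in('wrist','top','scene'):
    im,d,p=load(n); W=cloud(p,d); print(n)
    near=(d>0)&(np.hypot(W[...,0]-.487,W[...,1]-.194)<.05)
    m=near&(W[...,2]>.105)&(W[...,2]<.13); print(' bar',rect(m,W), W[m][:,2].mean(), W[m].mean(0))
    n2=(d>0)&(abs(W[...,0]-.58)<.16)&(abs(W[...,1]-.207)<.07)
    w=n2&(im.min(-1)>120)&(W[...,2]>.005)&(W[...,2]<.02); print(' plate',rect(w,W),W[w][:,2].mean())
E
```

```text
wrist
 bar (((487.5709533691406, 196.37319946289062), (53.169620513916016, 11.201571464538574), 6.859077453613281), 772) 0.10988811655996963 [0.48866528 0.19675646 0.10988812]
 plate (((562.5010986328125, 206.00682067871094), (206.17141723632812, 75.91307067871094), 7.09865665435791), 8939) 0.011216866623467901
top
 bar (((487.3249816894531, 196.7305908203125), (53.28159713745117, 12.29095458984375), 6.884796142578125), 95) 0.10994868387574906 [0.48696657 0.19606115 0.10994868]
 plate (((583.58056640625, 208.82516479492188), (249.892333984375, 76.28355407714844), 6.9924445152282715), 1438) 0.011935385557623846
scene
 bar (((489.24407958984375, 199.1647491455078), (51.63885498046875, 12.529600143432617), 6.382893085479736), 95) 0.10877775258394594 [0.49074779 0.20005552 0.10877775]
 plate (((587.9970092773438, 211.12802124023438), (242.34002685546875, 76.36074829101562), 7.185525417327881), 1540) 0.010475660705401848
```

Emit:
servo_tool([
  [[0.2, -0.13, 4], 0.3, 1],
  [[0.2, -0.13, 8], 0.3, 0.3],
  [[0.2, -0.13, 10.5], 0.3, 0.3],
  [[0.2, -0.13, 11.4], 0.3, 0.3],
  [[0.2, -0.13, 11.4], 0.3, 0.0],
  [[0.2, -0.13, 11.4], 0.3, -0.3],
  [[0.2, -0.13, 11.4], 0.3, -0.6],
  [[0.2, -0.13, 11.4], 0.3, -1],
  [[0.2, -0.13, 11.4], 0.3, -1],
  [[0.2, -0.13, 11.4], 0.3, -1],
])

```text
time_s: 3.15
eef_pos: [0.4886, 0.1951, 0.0889]
eef_rot: [0.0, 0.998, 0.06, 0.0]
ft_force: [0.4, 1.4, 0.2]
grip_width: 0.264
gripper_force: 0.4
```

Emit:
servo_tool([
  [[0, 0, 0], 0, -1],
  [[0, 0, 0], 0, -1],
  [[0, 0, 0], 0, -1],
  [[0, 0, 0], 0, -1],
])

```text
time_s: 3.55
eef_pos: [0.4886, 0.1952, 0.0887]
eef_rot: [-0.0, 0.998, 0.06, 0.0]
ft_force: [-0.0, 0.3, 2.6]
grip_width: 0.202
gripper_force: 29.9
```

The opening of about 17.6 mm suggests the fingertips are on the 19 mm neck, not the bar. I'll open, rise 1.1 cm and grip the bar.

Emit:
servo_tool([
  [[0, 0, 0], 0, -0.2],
  [[0, 0, 0], 0, -0.2],
  [[0, 0, 0], 0, -0.2],
  [[0, 0, -0.6], 0, -0.2],
  [[-0.1, -0.1, -1.1], 0, -0.2],
  [[-0.1, -0.1, -1.1], 0, -0.2],
  [[-0.1, -0.1, -1.1], 0, -1],
  [[-0.1, -0.1, -1.1], 0, -1],
  [[-0.1, -0.1, -1.1], 0, -1],
  [[-0.1, -0.1, -1.1], 0, -1],
  [[-0.1, -0.1, -1.1], 0, -1],
  [[-0.1, -0.1, -1.1], 0, -1],
  [[-0.1, -0.1, -1.1], 0, -1],
  [[-0.1, -0.1, -1.1], 0, -1],
])

```text
time_s: 4.95
eef_pos: [0.4872, 0.196, 0.0994]
eef_rot: [-0.0, 0.998, 0.06, -0.0]
ft_force: [-0.5, 1.9, -0.5]
grip_width: 0.135
gripper_force: 29.9
```

Emit:
servo_tool([
  [[0, 0, 0], -6, -1],
  [[0, 0, 0], -12, -1],
  [[0, 0, 0], -18, -1],
  [[0, 0, 0], -24, -1],
  [[0, 0, 0], -30, -1],
  [[0, 0, 0], -36, -1],
  [[0, 0, 0], -42, -1],
  [[0, 0, 0], -48, -1],
  [[0, 0, 0], -54, -1],
  [[0, 0, 0], -60, -1],
  [[0, 0, 0], -66, -1],
  [[0, 0, 0], -72, -1],
  [[0, 0, 0], -78, -1],
  [[0, 0, 0], -84, -1],
  [[0, 0, 0], -90, -1],
  [[0, 0, 0], -94, -1],
  [[0, 0, 0], -94, -1],
  [[0, 0, 0], -94, -1],
])

```text
time_s: 6.75
eef_pos: [0.4878, 0.1969, 0.0997]
eef_rot: [-0.0, 0.637, 0.771, 0.001]
ft_force: [2.1, 5.1, -4.5]
grip_width: 0.134
gripper_force: 29.9
```

```bash
python3 - <<'E'
from h import *
s,P,R,y=cur(); print(P,np.degrees(y),s['moment'],s['ft_force'])
E
```

```text
[0.48783653 0.19687272 0.09968817] 100.8645618025439 [ 1.17079696 -0.80777616 -0.03734101] [ 2.07977536  5.10787399 -4.48751934]
```

Emit:
servo_tool([
  [[0, 0, 0], 2.5, -1],
  [[0, 0, 0], 2.5, -1],
  [[0, 0, 0], 2.5, -0.6],
  [[0, 0, 0], 2.5, -0.4],
  [[0, 0, 0], 2.5, 0],
  [[0, 0, 0], 2.5, 0],
  [[0, 0, 0], 2.5, 0],
  [[0, 0, -1], 2.5, 0],
  [[0, 0, -3], 2.5, 0],
  [[0, 0, -7], 4, 0],
  [[0, 0, -10], 10, 0],
  [[-0.4, 4, -10], 18, 0],
  [[-0.9, 8, -10], 26, 0],
  [[-0.9, 13.3, -10], 34, 0],
  [[-0.9, 13.3, -10], 42, 0],
  [[-0.9, 13.3, -10], 50, 0],
  [[-0.9, 13.3, -10], 58, 0],
  [[-0.9, 13.3, -10], 66, 0],
  [[-0.9, 13.3, -10], 74, 0],
  [[-0.9, 13.3, -10], 82, 0],
])

```text
time_s: 8.75
eef_pos: [0.6196, 0.2122, 0.2004]
eef_rot: [-0.0, 0.987, 0.161, 0.0]
ft_force: [-0.9, -0.0, -0.3]
grip_width: 0.501
gripper_force: 0.0
```

Emit:
servo_tool([
  [[0, 0, 0], 6, 0],
  [[0, 0, 0], 11.9, 0],
  [[0, 0, 0], 11.9, 0],
  [[0, 0, 0], 11.9, 0],
])

```text
time_s: 9.15
eef_pos: [0.6197, 0.2121, 0.2001]
eef_rot: [-0.0, 0.998, 0.062, 0.0]
ft_force: [-0.2, 0.3, 0.7]
grip_width: 0.5
gripper_force: 0.0
```

```bash
python3 - <<'E'
from h import *
s,P,R,y=cur(); print(s['time_s'],P,np.degrees(y))
im,d,p=shot('wrist'); t,dt,pt=shot('top')
o=np.vstack([im[0:330,120:520], ]); o=cv2.resize(o,None,fx=1.2,fy=1.2)
b=cv2.resize(t[150:250,215:280],None,fx=4,fy=3.96)
out=np.zeros((max(o.shape[0],b.shape[0]),o.shape[1]+b.shape[1],3),np.uint8); out[:o.shape[0],:o.shape[1]]=o; out[:b.shape[0],o.shape[1]:]=b
cv2.imwrite('pics/w2.png',out); print(out.shape)
W=cloud(p,d); near=(d>0)&(np.hypot(W[...,0]-.487,W[...,1]-.194)<.05)
m=near&(W[...,2]>.105)&(W[...,2]<.13); print(' bar',rect(m,W), W[m][:,2].mean() if m.any() else 0)
E
```

```text
9.15 [0.61965565 0.21214223 0.20008659] 7.123846979657345
(396, 740, 3)
 bar (((491.8051452636719, 197.5335235595703), (5.610780239105225, 52.837467193603516), 7.8435869216918945), 313) 0.10835722201842225
```

View pics/w2.png

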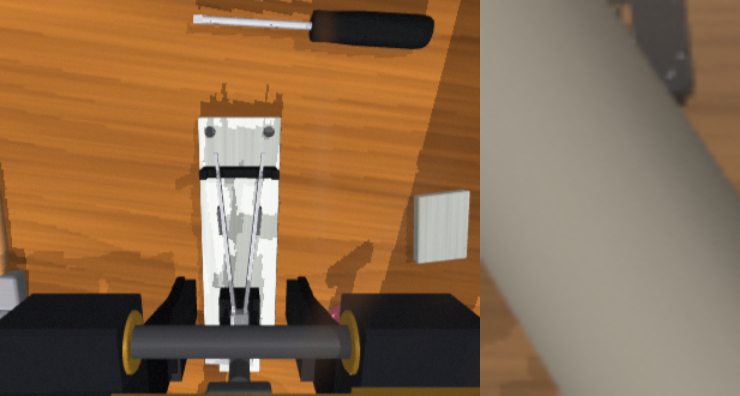

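The key still stands with its bar crosswise at about 98°, so it has turned some 91°. The tweezers' dark pads are at crop (219,218) and (260,218), and the tips at (216,153) and (263,153). I'll place them on their plane and cross-check with depth.

```bash
python3 - <<'E'
from h import *
im,d,p=load('wrist'); f=lambda a,b,z:plane(p,120+a/1.2,b/1.2,z)
L=f(219,218,.052);Rr=f(260,218,.052);t1=f(216,153,.047);t2=f(263,153,.047)
print('pads',L.round(4),Rr.round(4),((L+Rr)/2).round(4),np.linalg.norm(L-Rr)); print('tips',t1.round(4),t2.round(4),((t1+t2)/2).round(4),np.linalg.norm(t1-t2))
W=cloud(p,d); a=np.radians(7.0); e=np.array([np.cos(a),np.sin(a)]); q=(W[...,:2]-[.6204,.2129]); X=q@e; Y=q@[-e[1],e[0]]
for lo,hi in((-.02,-.012),(-.008,.008),(.012,.02),(.025,.033),(.048,.055)):
    m=(d>0)&(X>lo)&(X<hi)&(W[...,2]>.035)&(W[...,2]<.07)&(abs(Y)<.04)
    for s in(1,-1):
        k=m&(Y*s>0.002); print(lo,s,k.sum(),(Y[k].min()*1e3).round(1),(Y[k].max()*1e3).round(1),np.median(Y[k]*1e3).round(1),'z',np.median(W[k][:,2]).round(4)) if k.any() else None
inc([.6204,.2129,.03],a)
E
```

```text
pads [0.6205 0.2304 0.052 ] [0.6249 0.1951 0.052 ] [0.6227 0.2127 0.052 ] 0.035598857247423996
tips [0.6747 0.239  0.047 ] [0.6795 0.1999 0.047 ] [0.6771 0.2195 0.047 ] 0.03940283107066082
-0.02 1 33 10.8 17.0 12.8 z 0.0511
-0.02 -1 33 -16.7 -10.5 -12.5 z 0.0513
-0.008 1 105 11.8 20.3 15.8 z 0.0512
-0.008 -1 101 -20.0 -11.5 -15.5 z 0.0512
0.012 1 33 13.9 17.7 15.7 z 0.051
0.012 -1 32 -17.4 -13.5 -15.3 z 0.051
0.025 1 34 15.5 19.5 17.0 z 0.0509
0.025 -1 30 -18.3 -15.1 -16.6 z 0.051
0.048 1 21 18.4 20.5 19.5 z 0.046
0.048 -1 21 -20.2 -18.0 -19.1 z 0.0464
inc cm [ 0.08 -0.07 16.98] roll deg 0.1 tilt [ 0.  0. -1.]
```

Emit:
servo_tool([
  [[0.15, -0.07, 4], 0, 0.2],
  [[0.15, -0.07, 8], 0, 0.2],
  [[0.15, -0.07, 11], 0, 0.2],
  [[0.15, -0.07, 14], 0, 0.2],
  [[0.15, -0.07, 16], 0, 0.2],
  [[0.15, -0.07, 17.3], 0, 0.2],
  [[0.15, -0.07, 17.3], 0, 0.2],
  [[0.15, -0.07, 17.3], 0, 0],
  [[0.15, -0.07, 17.3], 0, -0.15],
  [[0.15, -0.07, 17.3], 0, -0.25],
  [[0.15, -0.07, 17.3], 0, -0.38],
  [[0.15, -0.07, 17.3], 0, -0.38],
  [[0.15, -0.07, 17.3], 0, -0.38],
  [[0.15, -0.07, 17.3], 0, -0.38],
  [[0.15, -0.07, 17.3], 0, -0.38],
])

```text
time_s: 10.75
eef_pos: [0.6221, 0.2135, 0.0279]
eef_rot: [-0.0, 0.998, 0.061, 0.001]
ft_force: [0.6, 0.8, 6.8]
grip_width: 0.313
gripper_force: 11.8
```

Emit:
servo_tool([
  [[0, 0, -0.5], 0, -0.38],
  [[0, 0, -1], 0, -0.38],
  [[0, 0, -2], 0, -0.38],
  [[0, 0, -4], 0, -0.38],
  [[0, 0, -7], 0, -0.38],
  [[0, 0, -10], 0, -0.38],
  [[0, 0, -12], 0, -0.38],
  [[0, 0, -13], 0, -0.38],
  [[0, 0, -13], 0, -0.38],
  [[0, 0, -13], 0, -0.38],
])

```text
time_s: 11.75
eef_pos: [0.6206, 0.2126, 0.1555]
eef_rot: [0.0, 0.998, 0.06, -0.001]
ft_force: [-0.5, -0.1, -0.8]
grip_width: 0.309
gripper_force: 9.2
```

```bash
cat > tw.py <<'E'
from h import *
s,P,R,y=cur(); print(s['time_s'],P.round(4),np.degrees(y).round(2),s['grip_width']*87,s['gripper_force'],s['ft_force'])
im,d,p=shot('wrist'); W=cloud(p,d); T=(W-P)@R
# tool frame points in front of the gripper, near the legs
m=(d>0)&(T[...,0]>.02)&(T[...,0]<.09)&(abs(T[...,1])<.03)&(T[...,2]>-.05)&(T[...,2]<.0)
for lo in np.arange(.02,.08,.006):
    for sg in(1,-1):
        k=m&(T[...,0]>=lo)&(T[...,0]<lo+.006)&(T[...,1]*sg>0)
        if k.sum()>3: print(round(lo*1e3),sg,k.sum(),'y',np.median(T[k][:,1]*1e3).round(2),'z',np.median(T[k][:,2]*1e3).round(2),'xmax',(T[k][:,0].max()*1e3).round(1))
E
python3 tw.py; python3 - <<'E'
from h import *
t,d,p=shot('top'); b=cv2.resize(t[165:210,365:425],None,fx=7,fy=7,interpolation=cv2.INTER_CUBIC)
w,_,_=load('wrist'); w=cv2.resize(w[0:330,140:500],(360,330)); o=np.zeros((330,780,3),np.uint8); o[:315,:420]=b;o[:,420:]=w
cv2.imwrite('pics/w3.png',o)
E
```

```text
11.75 [0.6206 0.2126 0.1555] 6.94 26.859354590955995 9.227641057223082 [-0.51364807 -0.08300233 -0.84693647]
20 1 101 y 10.69 z -23.18 xmax 25.9
20 -1 109 y -9.14 z -23.11 xmax 26.0
26 1 110 y 11.07 z -23.16 xmax 31.9
26 -1 102 y -9.52 z -23.21 xmax 32.0
32 1 122 y 11.41 z -22.19 xmax 38.0
32 -1 121 y -9.69 z -21.9 xmax 38.0
38 1 79 y 11.68 z -18.31 xmax 44.0
38 -1 75 y -10.07 z -18.17 xmax 44.0
44 1 76 y 12.06 z -18.37 xmax 49.9
44 -1 76 y -10.4 z -18.28 xmax 50.0
50 1 93 y 12.42 z -18.26 xmax 55.7
50 -1 91 y -10.41 z -18.31 xmax 55.7
```

View pics/w3.png

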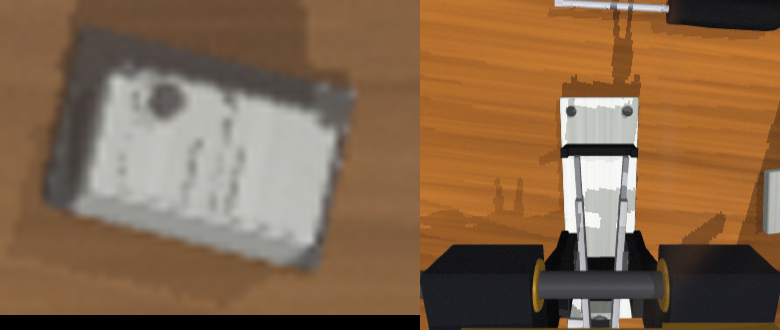

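The tweezers are lifted level; the tips sit 56 mm ahead of the TCP with a gap of about 23 mm. In the top crop the gauge shows line fragments near (232,150) and (190,165) and the knob at (166,100). Next I'll get the gauge outline from depth.

```bash
python3 - <<'E'
from h import *
for n in('top','scene'):
    im,d,p=load(n); W=cloud(p,d)
    m=(d>0)&(np.hypot(W[...,0]-.615,W[...,1]+.224)<.075)&(W[...,2]>.046)&(W[...,2]<.058)
    r=rect(m,W); print(n,r,np.median(W[m][:,2]))
    (cx,cy),(a,b),an=r[0]; yaw=np.radians(an if b>a else an-90); print('yaw',np.degrees(yaw))
    o=np.array([cx,cy])/1e3-.010*np.array([np.cos(yaw),np.sin(yaw)]); print('origin',o)
    t=o-np.array([np.cos(yaw),np.sin(yaw)])*(.056+.045)
    inc([t[0],t[1],.135],yaw)
E
```

```text
top (((616.3921508789062, -224.47384643554688), (96.29029846191406, 57.221153259277344), 76.08827209472656), 605) 0.05213750099126361
yaw -13.911727905273438
origin [ 0.60668548 -0.22206958]
inc cm [-16.05  39.38   2.06] roll deg 20.9 tilt [-0.002 -0.001 -1.   ]
scene (((617.7306518554688, -221.48208618164062), (98.82303619384766, 55.537105560302734), 75.86671447753906), 406) 0.05013570081365865
yaw -14.133285522460938
origin [ 0.60803335 -0.2190403 ]
inc cm [-15.86  39.06   2.06] roll deg 21.1 tilt [-0.002 -0.001 -1.   ]
```

Emit:
servo_tool([
  [[-0.5, 1, 0], 0, -0.38],
  [[-1.5, 3, 0], 2, -0.38],
  [[-3, 6, 0], 4, -0.38],
  [[-4, 9.5, 0], 6, -0.38],
  [[-5.3, 13, 0.5], 8, -0.38],
  [[-6.7, 16.5, 0.5], 10, -0.38],
  [[-8.2, 20, 1], 12, -0.38],
  [[-9.6, 23.5, 1], 14, -0.38],
  [[-11, 27, 1], 16, -0.38],
  [[-12.4, 30.5, 1.5], 18, -0.38],
  [[-13.8, 34, 2], 20, -0.38],
  [[-15, 37, 2], 21, -0.38],
  [[-15.7, 38.5, 2], 21, -0.38],
  [[-16, 39.2, 2], 21, -0.38],
  [[-16, 39.2, 2], 21, -0.38],
  [[-16, 39.2, 2], 21, -0.38],
])

```text
time_s: 13.45
eef_pos: [0.5097, -0.1944, 0.1364]
eef_rot: [-0.0, 0.993, -0.122, -0.0]
ft_force: [0.5, 1.4, 0.1]
grip_width: 0.31
gripper_force: 9.2
```

```bash
python3 tw.py; python3 - <<'E'
from h import *
im,d,p=load('wrist'); o=np.array([.607,-.221,.0525]); c=proj(p,o); print(c)
x0=int(max(0,c[0]-100));y0=int(max(0,c[1]-65)); cr=im[y0:y0+150,x0:x0+200]; print(x0,y0)
cv2.imwrite('pics/w4.png',cv2.resize(cr,None,fx=4,fy=4,interpolation=cv2.INTER_CUBIC))
E
```

```text
13.45 [ 0.5097 -0.1944  0.1364] -14.0 27.00318414260036 9.227916430681944 [0.46662455 1.44635353 0.10960182]
20 1 104 y 10.86 z -23.2 xmax 25.8
20 -1 108 y -8.95 z -23.17 xmax 26.0
26 1 108 y 11.16 z -23.24 xmax 32.0
26 -1 102 y -9.34 z -23.31 xmax 32.0
32 1 128 y 11.58 z -22.28 xmax 38.0
32 -1 124 y -9.37 z -22.38 xmax 37.9
38 1 76 y 11.87 z -18.18 xmax 44.0
38 -1 77 y -9.56 z -18.11 xmax 43.9
44 1 80 y 12.16 z -18.43 xmax 50.0
44 -1 77 y -9.9 z -18.36 xmax 49.9
50 1 94 y 12.53 z -18.23 xmax 56.0
50 -1 92 y -10.31 z -18.04 xmax 56.0
[322.34894028  75.46681587]
222 10
```

View pics/w4.png

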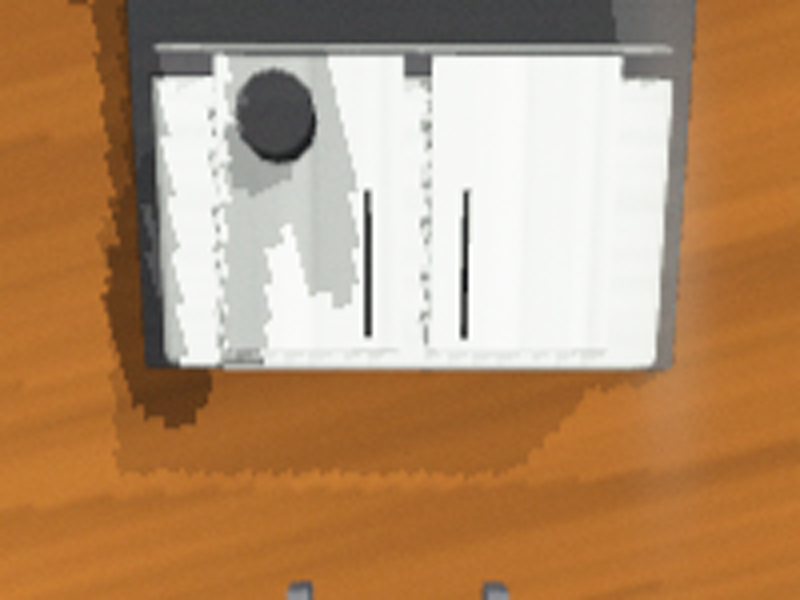

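The picture shows the black cursor line at crop x≈367 and the fixed line at x≈464 (both rows 190–338), the knob at (277,115), and the tips at (300,590) and (496,590). I'll measure in the tool frame.

```bash
cat > ln.py <<'E'
from h import *
s,P,R,y=cur()
im,d,p=load('wrist'); W=cloud(p,d); T=(W-P)@R
g=im.max(-1); o=proj(p,[.607,-.221,.0525])
m=((g<70)&(abs(W[...,2]-.0515)<.006)).astype(np.uint8)
n,lab,st,ce=cv2.connectedComponentsWithStats(m)
for i in range(1,n):
    x,yy,w,h,a=st[i]
    if a>12 and h>12 and w<h/3:
        v,u=np.nonzero(lab==i); 
        # darkness-weighted centre per row
        q=[]
        for r in np.unique(v)[2:-2]:
            c=u[v==r].mean(); uu=np.arange(int(c)-3,int(c)+5); wt=np.clip(200.-g[r,uu],0,None); q.append(((uu*wt).sum()/wt.sum(),r))
        q=np.array(q); Q=np.array([(plane(p,a_,b_,.0525)-P)@R for a_,b_ in q]); lo,hi=[(plane(p,ce[i][0],b,.0525)-P)@R for b in(yy+h-.5,yy-.5)]
        f=np.polyfit(Q[:,0],Q[:,1],1); mx=(lo[0]+hi[0])/2
        print('line px',ce[i].round(1),'tool x',(lo[0]*1e3).round(1),(hi[0]*1e3).round(1),'mid y',(np.polyval(f,mx)*1e3).round(2),'slope deg',np.degrees(f[0]).round(2),'depth z',np.median(W[lab==i][:,2]).round(4))
E
python3 ln.py
```

```text
line px [338.  71.] tool x 95.0 112.3 mid y 14.27 slope deg 0.05 depth z 0.0526
```

```bash
sed -i 's/g<70/g<125/; s/h>12 and w<h\/3/h>12 and w<9/' ln.py; python3 ln.py; python3 - <<'E'
from h import *
s,P,R,y=cur(); im,d,p=load('wrist')
for a,b in((367.5,190),(367.5,338),(464.5,190),(464,338)): print('hand',(((plane(p,222+a/4,10+b/4,.0525)-P)@R)*1e3).round(1))
for a,b in((300,588),(496,588)): print('tip',(((plane(p,222+a/4,10+b/4,.1364+.018)-P)@R)*1e3).round(1))
E
```

```text
line px [313.5  76.7] tool x 87.9 113.0 mid y -3.9 slope deg 0.24 depth z 0.0519
line px [337.7  78.5] tool x 87.9 113.0 mid y 14.27 slope deg 0.03 depth z 0.0522
hand [113.   -3.5  84. ]
hand [87.2 -3.7 84. ]
hand [113.   14.4  84. ]
hand [87.2 14.7 84. ]
tip [ 55.7  -9.8 -17.9]
tip [ 55.7  13.3 -17.9]
```

Emit:
servo_tool([
  [[0, 0, 0], 0, -0.41],
  [[0, 0, 0], 0, -0.45],
  [[1.5, 0.4, 1], 0, -0.45],
  [[3, 0.4, 2], 0, -0.45],
  [[4, 0.4, 4], 0, -0.45],
  [[4.4, 0.4, 5.5], 0, -0.45],
  [[4.4, 0.4, 6.5], 0, -0.45],
  [[4.4, 0.4, 7], 0, -0.45],
  [[4.4, 0.4, 7], 0, -0.45],
  [[4.4, 0.4, 7], 0, -0.45],
  [[4.4, 0.4, 7], 0, -0.45],
])

```text
time_s: 14.6
eef_pos: [0.5516, -0.2103, 0.0675]
eef_rot: [0.0, 0.992, -0.122, 0.001]
ft_force: [-0.6, -0.1, -0.9]
grip_width: 0.279
gripper_force: 11.3
```

```bash
python3 tw.py | tail -7; python3 - <<'E'
from h import *
s,P,R,y=cur(); im,d,p=load('wrist')
print(s['eef_pos'],np.degrees(y),s['grip_width'])
c=proj(p,P+R@[.056,.0,-.0113]); print(c)
x0=int(c[0]-50);y0=int(max(0,c[1]-60)); print(x0,y0)
cv2.imwrite('pics/w5.png',cv2.resize(im[y0:y0+90,x0:x0+100],None,fx=6,fy=6,interpolation=cv2.INTER_CUBIC))
E
python3 ln.py
```

```text
32 -1 116 y -7.63 z -22.64 xmax 37.9
38 1 74 y 9.86 z -18.37 xmax 44.0
38 -1 72 y -7.6 z -18.1 xmax 44.0
44 1 74 y 10.0 z -18.19 xmax 49.8
44 -1 78 y -7.96 z -18.21 xmax 50.0
50 1 93 y 10.25 z -18.02 xmax 56.0
50 -1 89 y -8.25 z -17.97 xmax 56.0
[ 0.55161404 -0.21028159  0.06741366] -14.063468672573409 0.2811622659402514
[318.58232746 154.51519669]
268 94
line px [301.5 139.5] tool x 52.0 68.9 mid y -9.82 slope deg 1.12 depth z 0.052
line px [333.5 146.9] tool x 43.2 69.5 mid y 8.43 slope deg -1.12 depth z 0.052
```

View pics/w5.png

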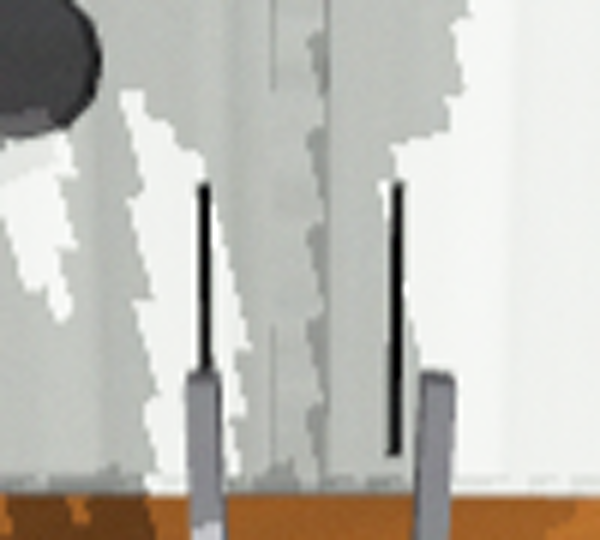

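Picture: the tips are at crop (203,375) and (437,375), and the lines at x≈204 (cursor) and x≈397 (fixed). Allowing for parallax, the tool must shift about 1.5 mm towards −y, then go down about 19 mm.

Emit:
servo_tool([
  [[0, -0.15, 0], 0, -0.46],
  [[0, -0.15, 0.5], 0, -0.46],
  [[0, -0.15, 1], 0, -0.46],
  [[0, -0.15, 1.5], 0, -0.46],
  [[0, -0.15, 1.8], 0, -0.46],
  [[0, -0.15, 1.8], 0, -0.46],
  [[0, -0.15, 1.8], 0, -0.46],
  [[0, -0.15, 1.8], 0, -0.46],
  [[0, -0.15, 1.8], 0, -0.46],
])

```text
time_s: 15.55
eef_pos: [0.5518, -0.2087, 0.0487]
eef_rot: [0.0, 0.992, -0.122, 0.0]
ft_force: [-0.9, 0.6, -0.6]
grip_width: 0.27
gripper_force: 11.6
```

```bash
python3 tw.py | tail -5; python3 - <<'E'
from h import *
s,P,R,y=cur(); im,d,p=load('wrist')
print(s['eef_pos'],np.degrees(y),s['grip_width'],s['ft_force'])
c=proj(p,P+R@[.056,.0,-.0113]); x0=int(c[0]-50);y0=int(max(0,c[1]-60)); print(c,x0,y0)
cv2.imwrite('pics/w6.png',cv2.resize(im[y0:y0+90,x0:x0+100],None,fx=6,fy=6,interpolation=cv2.INTER_CUBIC))
E
python3 ln.py
```

```text
62 -1 699 y -15.15 z -2.98 xmax 67.8
68 1 698 y 15.34 z -2.95 xmax 73.7
68 -1 712 y -15.06 z -3.01 xmax 74.0
74 1 765 y 15.24 z -2.94 xmax 79.9
74 -1 802 y -15.76 z -3.62 xmax 79.9
[ 0.55177976 -0.20872894  0.04877415] -14.064672797386443 0.27451784391499184 [-0.45788972 -0.01962185 -0.44898188]
[318.67172425 154.5591628 ] 268 94
line px [302.6 140.6] tool x 54.9 69.5 mid y -8.25 slope deg -0.21 depth z 0.0518
line px [338.2 141.4] tool x 54.9 69.5 mid y 9.99 slope deg 0.09 depth z 0.0521
```

View pics/w6.png

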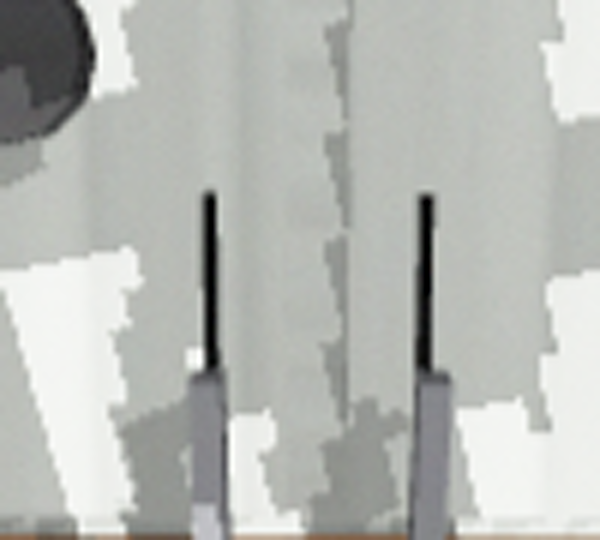

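Both tips line up with their lines (crop 210/208 and 426/432) and the height is about 7 mm. One numeric check that the key still stands, then I'll hand in.

```bash
python3 - <<'E'
from h import *
for n in('top','scene'):
    im,d,p=shot(n); W=cloud(p,d)
    m=(d>0)&(np.hypot(W[...,0]-.487,W[...,1]-.196)<.05)&(W[...,2]>.1)&(W[...,2]<.13); print(n,rect(m,W),np.median(W[m][:,2]) if m.any() else 0)
s=arm.get_state(); print(s['time_s'],s['grip_width'],np.abs(s['qvel']).max()); print(arm.hand_in())
E
```

```text
top (((487.8246154785156, 197.27462768554688), (16.263656616210938, 54.532981872558594), 2.037581443786621), 101) 0.11043890399670156
scene (((488.80133056640625, 199.62051391601562), (12.689224243164062, 53.89336395263672), 6.832705020904541), 126) 0.10792727814702399
15.7 0.27161971908485394 0.0016746668679466865
the job is handed in; nothing more can be done
None
```

I handed the job in at 15.7 s. The keeper was turned about 90° with the key still standing, and the tweezers were held still with each tip within about 0.5 mm of its line and roughly 7 mm above it, by my camera measurements; no verdict came back.

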